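# Sign on at the cafe till with the waiter key

## Robot

A 6-joint arm with a two-finger parallel gripper is mounted at the origin on a cart in front of the work surface, level with it; the furniture and walls round the work are solid. World frame = base frame: x ahead of the robot, y to its left, z up, the work surface at z = 0. Lengths are in mm, angles in rad, forces in N, time in s.
With the tool pointing down it reaches from about 250 to 725 mm from the base axis. Payload 4 kg.
Tool frame: the origin (TCP) lies at the very end of the fingers, on their centre line; the grasp point (between the pads) lies 19 mm behind it; z points along the fingers, y is the line along which they close (so a half turn about z gives the same grasp; the last joint's range is limited). The gripper opens to 85 mm and grips with 20 to 120 N. Pads are 22 mm wide; open, the fingers measure 114 mm over their backs; the gripper's body (76 mm by 85 mm) begins 54 mm behind the grasp point. The pads swing forward as they close: fully open they stand 13 mm farther back than shut.
Start: joints at [1.294, 0.241, 0.005, 1.335, 0, 1.571], TCP at [136.638, 480.967, 231.306] pointing down, gripper open.
Joint ranges: [-2.72, 2.72], [-1.05, 1.87], [-1.09, 1.28], [-1.99, 2.15], [-1.42, 1.44], [-3.14, 3.14]. Speed limits (rad/s): [2.79, 2.79, 3.14, 3.14, 3.14, 3.14].

## Interface

Orientations are given as a rotation vector (axis times angle).
In Python, from bench import get_state, camera, job_done, trace gives the robot as it stands.
- The arm moves only by the shell command python3 -m pendant 'ROWS' [OPENING] [FORCE]. ROWS is JSON, a list that holds one entry, the list of rows, each a list of 6 numbers: the shift along the tool's x, y, z in mm, then the turn, a rotation vector about the tool's x, y, z in rad. A call has 1 to 12 rows; each row shifts and turns the commanded pose from where the row before left it, along the tool's axes as they then stand; what a row does not reach is not made up. A row lasts 1/12 s, in which the tool goes at most 41.7 mm and 7.16 degrees, less where a joint would pass 70% of its speed; a pose out of reach is approached as far as the arm can. A call with a gripper value outside its range is refused whole. OPENING is the finger opening in mm, from 0 to 85.4, set as the call begins (- or left out, the last holds). The fingers move at their own pace and stop on an object; FORCE is the grip in N (left out, the last holds). Time passes only in rows, so rows that do not move let the fingers close. It gives the time, the measured TCP pose, the force, the opening and the grip force at its end, in the units of the state.
- get_state(): the state, without advancing time (a new reading comes with each control period).
- camera(name): name is "scene" or "side" or "wrist"; returns a dict with "frame" (400x640x3 uint8, red, green, blue), "camera_matrix" (3x3 intrinsics, pixels), "distortion" ([k1, k2, p1, p2, k3] as OpenCV has them; the pictures are not rectified), "world_to_cam" (4x4, takes a point from world to camera coordinates); the wrist camera has in their place "hand_eye" (4x4, takes a point from camera to tool coordinates, whose origin is the TCP and whose axes are the flange's). Camera axes: x right, y down, z forward; pixel columns grow to the right and rows downward; lengths in mm; the calibration is good to about 2 mm. A picture is of the moment at which its call begins: read the wrist's pose just before it. There is no depth.
- job_done(): hands the job in; it is judged then, once.
Trained networks look in the newest picture that a camera, given by its name, has taken for a name from the list of things; names that differ only in an ending like _2 or _b are one class to them, and where a whole thing is asked for, a point or a joint stands for the part that bears it (a point fixed in the world has none). Each returns a list of dicts, best first, with "conf" (0 to 1); they miss things now and then, are a little off and sometimes report something else, mostly with a low value. They report only what shows in the picture. A call takes as long as a camera call.
- trace(target, camera): "pixels" (400x640 bool, what is visible of it) and "centre" ([column, row] in pixels, amid what is visible of it).
The state is a dict: "time_s": time; "qpos": joint angles; "qvel": joint speeds; "joint_efforts": joint torques, N m; "position": TCP position; "eef_rot": TCP orientation; "wrist_force": force on the tool from outside, world axes, zero at the start; "moment": the same for the moment, N m; "gripper_width": opening from 0.0 (shut) to 1.0 (fully open); "gripper_force": force on a finger pad.
Only numpy, scipy, OpenCV 4.12 (cv2) and the standard library are available. Lean on these libraries where they do the work, as an engineer would, in place of code of your own. Each camera call takes 0.05 s, during which the arm holds its last target. There are 200 camera calls.

## Task

Start the shift at the till: first push the open cash drawer fully home until it clicks into its detent. Then take the green waiter key out of the wooden stand and hold it against the sign-on reader: steel nose inside the steel ring, key square to the sloping reader face, pressing the sprung brass contact lightly, about half way in and not down to its stop. Finish while still holding the key pressed there; leave the yellow and blue keys in the stand and the other things on the counter where they are.

Things in the scene. Friction and masses are not known exactly. Their poses are not given: they have to be found in the camera images.
- cash_box: compact black steel cash box on the counter, fixed, 230 deep x 250 wide x 86 mm high, a red calculator and a glass of toothpicks on its top. Origin under the centre of the shell on the counter; x points to its back (the closing direction of the drawer), y to its left side, z up
- cash_drawer (a joint): the drawer's opening in m: 0 = fully home, 0.1 = full open; starts 0.05 to 0.085 open. Opens along the cash box's -x, stays where it is left, drags with 1 to 2 N. From about 12 to 4 mm before home a sprung roller detent needs 5 to 10 N of push; over the last 3 mm the roller pulls it home to a rigid stop and holds it there (6 N to pull out)
- drawer_front (a point): centre of the outer face of the drawer's front panel, a plain upright black panel 250 wide x 77 mm high (5 to 82 mm above the counter), this point 45 mm above the counter; it moves with the drawer. No handle: it is pushed. Axes as cash_box
- key_reader: the sign-on reader, fixed to the counter: flat foot 100 x 88 mm, short column and a tilted black head 86 x 80 mm, its face leaning 25 degrees (0.436 rad) back from level towards the robot side; about 95 mm high at the back. Origin under the foot's centre on the counter, -x is its front
- key_socket: the reader's head with the steel ring, fixed to key_reader. Origin at the centre of the ring's mouth; z points square out of the sloping face (up and to the reader's front), y along the head's width. Ring: 36 mm outside, 22 mm inside (28 mm at the mouth, narrowing over the first 3.5 mm), standing 12 mm above the head's face
- contact_face (a point): centre of the outer face of the sprung brass contact disc (20 mm across) inside the ring, 5 mm below the ring's mouth when untouched; it moves with the disc. Axes as key_socket
- contact_plate (a joint): how far the brass contact is pressed in, in m: 0 = untouched, 0.0065 = hard on its stop. Spring: about 0.7 N to start moving, 0.7 N more for each mm (about 3 N half way)
- green_key: the green waiter key, about 40 g, 61 mm long, standing nose down in one of the stand's three holes (any of them). Origin at the centre of the nose's flat end; z runs up along the key. From the nose end: steel nose 16 mm across up to z = 18 mm, black collar 24 mm across from 18 to 24 mm, green flat grip 11 mm thick (along x) and 28 mm wide (along y) from 24 to 61 mm
- yellow_key: the same key with a yellow grip, to be left in the stand
- blue_key: the same key with a blue grip, to be left in the stand
- key_stand: wooden key stand, fixed, 62 (x) x 186 (y) x 32 mm high, with three holes 18 mm wide and 22 mm deep in a row along y, 58 mm apart; the keys' collars rest on its top, so the nose ends stand 14 mm above the counter and the grips' tops 75 mm. Origin under its centre on the counter
- calculator: red calculator 150 x 105 x 18 mm lying loose on top of the cash box, bystander
- spectacles: folded black reading glasses, 21 x 122 x 34 mm, loose on the counter in front of the robot, bystander
- cup_a: large white cup, loose, 106 x 136 x 63 mm, on the left of the counter, bystander
- sugar_dish: little glass dish of sugar lumps, 74 mm across and 30 mm high, loose, bystander at the right

How it is judged:
By the outcome, as a careful person would: the job done as asked, in the order asked, and still so for the second after the job is handed in, while the arm keeps its last pose, push and grip.
It also fails if it takes over 45 s, if anything falls off the work surface, if the arm or the gripper's body presses on something with over 40 N, if the wrist force passes 120 N, or if a joint passes its speed limit or range.

## Working session

There is one attempt and no reset: what is moved stays moved. The work goes in short steps, Python scripts to look and compute and a shell command to move; the robot and the scene stay as the last step left them, time stands still between calls to the robot, and variables do not carry over. Pictures are saved under pics/ and viewed, at most 10 in all, crops included, and the job is handed in when it is done.

```bash
mkdir -p pics; ls; cat > h.py <<'E'
import numpy as np, cv2
from bench import get_state, camera, trace
from scipy.spatial.transform import Rotation as R
def ray(c,uv,st=None):
    K=np.array(c["camera_matrix"]);d=np.array(c["distortion"],float)
    p=cv2.undistortPoints(np.array(uv,float).reshape(-1,1,2),K,d).reshape(-1,2)
    v=np.c_[p,np.ones(len(p))]
    if "world_to_cam" in c: T=np.linalg.inv(np.array(c["world_to_cam"]))
    else:
        W=np.eye(4);W[:3,:3]=R.from_rotvec(st["eef_rot"]).as_matrix();W[:3,3]=st["position"];T=W@np.array(c["hand_eye"])
    return T[:3,3],v@T[:3,:3].T
def onz(c,uv,z,st=None):
    o,v=ray(c,uv,st);return o+v*((z-o[2])/v[:,2])[:,None]
def proj(c,P,st=None):
    K=np.array(c["camera_matrix"]);d=np.array(c["distortion"],float)
    if "world_to_cam" in c: T=np.array(c["world_to_cam"])
    else:
        W=np.eye(4);W[:3,:3]=R.from_rotvec(st["eef_rot"]).as_matrix();W[:3,3]=st["position"];T=np.linalg.inv(W@np.array(c["hand_eye"]))
    P=np.atleast_2d(P)
    return cv2.projectPoints(P.astype(float),cv2.Rodrigues(T[:3,:3])[0],T[:3,3],K,d)[0].reshape(-1,2)
E
python3 - <<'E'
from h import *
s=get_state();print(s)
ims=[]
for n in ["scene","side","wrist"]:
    st=get_state();c=camera(n);cv2.imwrite(f"pics/{n}0.png",c["frame"][:,:,::-1]);print(n,c.get("world_to_cam",c.get("hand_eye")))
    for t in ["cash_box","drawer_front","key_reader","key_socket","contact_face","green_key","yellow_key","blue_key","key_stand"]:
        r=trace(t,n)
        for q in r[:2]:
            ys,xs=np.nonzero(q["pixels"]);print(n,t,round(q["conf"],2),np.round(q["centre"]),xs.min(),xs.max(),ys.min(),ys.max(),len(xs))
E
```

```text
pics
{'time_s': 0.0, 'qpos': array([1.29396838e+00, 2.41413015e-01, 3.71373107e-03, 1.33521330e+00,
       9.04072613e-06, 1.57082896e+00]), 'qvel': array([-1.72966546e-05, -6.14011131e-04,  1.44515255e-03, -1.26285912e-03,
        4.00813793e-04, -6.85925842e-04]), 'joint_efforts': array([ 9.22950894e-04, -3.72310495e+01,  2.52413124e+01,  1.68946775e-02,
        5.19759340e-06,  6.77568295e-06]), 'position': array([136.47450608, 480.34587165, 230.40894902]), 'eef_rot': array([-0.4334622 , -3.11123987,  0.00329014]), 'wrist_force': array([ 0.65311579, -0.03641706, -0.68464693]), 'moment': array([ 0.00877558, -0.00070111,  0.00419028]), 'gripper_force': 0.0, 'gripper_width': 0.9987066703269893}
scene [[ 5.68492935e-01 -8.22685819e-01 -1.95582970e-03 -3.53719627e+02]
 [-5.04075616e-01 -3.46445883e-01 -7.91127691e-01  3.15839286e+02]
 [ 6.50171943e-01  4.50736389e-01 -6.11647898e-01  1.34330125e+03]
 [ 0.00000000e+00  0.00000000e+00  0.00000000e+00  1.00000000e+00]]
scene cash_box 0.69 [381. 224.] 326 435 182 269 4926
scene drawer_front 0.66 [240. 162.] 231 255 151 170 408
scene drawer
[... 903 characters left out ...]
2 802
side key_reader 0.93 [294. 229.] 276 312 208 246 1049
side key_socket 0.7 [292. 221.] 276 307 208 234 559
side green_key 0.7 [292. 233.] 276 311 209 246 1030
side yellow_key 0.62 [291. 221.] 277 307 210 234 511
side yellow_key 0.44 [343. 230.] 339 345 222 238 100
side blue_key 0.36 [294. 222.] 277 308 209 234 564
side key_stand 0.57 [337. 262.] 315 355 233 274 918
wrist [[ 3.12088946e-05 -9.46391851e-01 -3.23020841e-01  8.29091007e+01]
 [ 9.99999834e-01 -1.56528532e-04  5.55215620e-04  7.57843102e-01]
 [-5.76013516e-04 -3.23020804e-01  9.46391689e-01 -1.42420254e+02]
 [ 0.00000000e+00  0.00000000e+00  0.00000000e+00  1.00000000e+00]]
wrist key_stand 0.71 [161. 392.] 145 184 388 399 400
```

```bash
python3 - <<'E'
import cv2
a=cv2.imread("pics/scene0.png")[130:300,200:480];b=cv2.imread("pics/side0.png")[130:300,210:410]
import numpy as np
a=cv2.resize(a,(800,486));cv2.imwrite("pics/a.png",a)
b=cv2.resize(b,(700,595));cv2.imwrite("pics/b.png",b)
E
```

```text
(no output)
```

View pics/a.png

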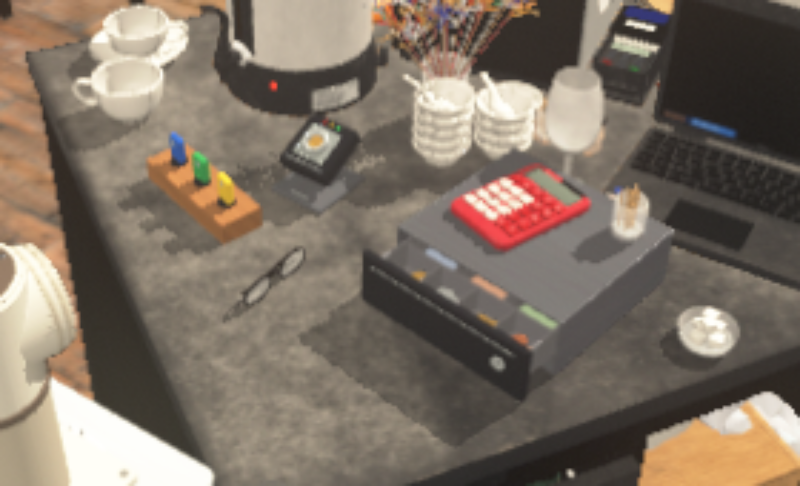

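View pics/b.png

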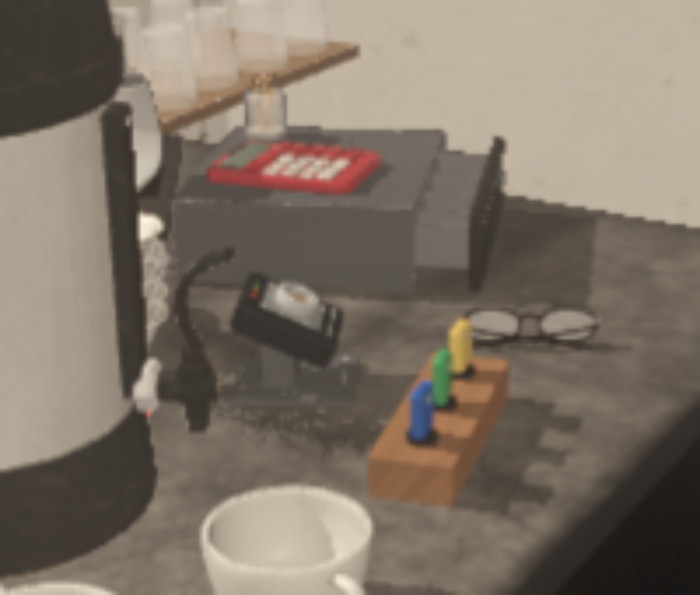

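The scene view shows blue, green (middle) and yellow keys at crop (178,150), (201,165) and (225,188). The reader ring is at (317,143), and the drawer's top edge runs from (365,250) to (528,352). The side view agrees: green key at (442,375), ring at (295,297).

```bash
python3 - <<'E'
from h import *
cs=camera("scene");cd=camera("side")
S=lambda l:np.array(l)/(800/280)+[200,130]
D=lambda l:np.array(l)/3.5+[210,130]
def tri(a,b):
    o1,v1=ray(cs,S([a]));o2,v2=ray(cd,D([b]));v1=v1[0];v2=v2[0]
    t=np.linalg.lstsq(np.c_[v1,-v2],o2-o1,rcond=None)[0];p,q=o1+v1*t[0],o2+v2*t[1]
    return np.round((p+q)/2,1),np.round(np.linalg.norm(p-q),1)
for n,a,b in [("green top",(200,153),(442,351)),("yellow top",(225,173),(461,321)),("blue top",(176,134),(422,384)),("ring",(317,143),(295,297))]:print(n,tri(a,b))
print("drawer top z82",onz(cs,S([[365,250],[528,352]]),82).round(1).tolist())
print("side: drawer top",onz(cd,D([[499,140],[475,183]]),82).round(1).tolist())
print("stand top z32 scene",onz(cs,S([[148,160],[222,222],[262,208]]),32).round(1).tolist())
print("stand top side",onz(cd,D([[368,461],[457,473],[508,366],[478,360]]),32).round(1).tolist())
print("foot z~0",onz(cs,S([[280,178],[318,207],[358,180]]),4).round(1).tolist(),onz(cd,D([[230,400],[355,404],[357,362]]),4).round(1).tolist())
print("shell top scene",onz(cs,S([[400,236],[672,230],[520,150]]),86).round(1).tolist(), onz(cd,D([[172,200],[414,207],[445,130],[243,130]]),86).round(1).tolist())
E
```

```text
green top (array([506.5, 157. ,  78.6]), np.float64(4.8))
yellow top (array([489.7, 101.4,  79. ]), np.float64(5.7))
blue top (array([523. , 212.7,  78. ]), np.float64(4.2))
ring (array([618.5,  45.2,  76.6]), np.float64(0.8))
drawer top z82 [[465.1, -135.3, 82.0], [422.4, -378.4, 82.0]]
side: drawer top [[422.5, -361.5, 82.0], [456.3, -221.6, 82.0]]
stand top z32 scene [[504.5, 250.6, 32.0], [456.5, 80.7, 32.0], [508.9, 56.0, 32.0]]
stand top side [[560.8, 243.9, 32.0], [498.9, 264.2, 32.0], [449.3, 89.0, 32.0], [472.3, 76.5, 32.0]]
foot z~0 [[603.7, 99.2, 4.0], [580.7, 18.1, 4.0], [660.9, 7.8, 4.0]] [[672.4, 83.5, 4.0], [571.6, 94.9, 4.0], [570.3, 14.7, 4.0]]
shell top scene [[506.6, -158.1, 86.0], [703.9, -425.6, 86.0], [745.6, -192.0, 86.0]] [[742.8, -177.4, 86.0], [517.1, -143.7, 86.0], [477.5, -388.1, 86.0], [692.0, -403.4, 86.0]]
```

```bash
cat >> h.py <<'E'
def delta(P,Rw=None):
    "tool-frame shift to world P and tool-frame rotvec to rotation matrix Rw"
    s=get_state();T=R.from_rotvec(s["eef_rot"]);print("t",round(s["time_s"],2),"pos",s["position"].round(1),"q",s["qpos"].round(2))
    print("shift",T.inv().apply(np.array(P)-s["position"]).round(1), "turn",None if Rw is None else (T.inv()*R.from_matrix(Rw)).as_rotvec().round(4))
    print("axes",T.as_matrix().round(3).tolist())
E
python3 -m pendant '[[[-30.7,-21.6,0,0,0,0],[-30.7,-21.6,0,0,0,0],[-30.7,-21.6,0,0,0,0],[-30.7,-21.6,0,0,0,0],[-30.7,-21.6,0,0,0,0],[-30.7,-21.6,0,0,0,0],[-30.7,-21.6,0,0,0,0],[-30.7,-21.6,0,0,0,0],[-30.7,-21.6,0,0,0,0],[-30.7,-21.6,0,0,0,0],[-30.7,-21.6,0,0,0,0],[-30.7,-21.6,0,0,0,0]]]' 0
python3 -m pendant '[[[0,0,0,0,0,0],[0,0,0,0,0,0]]]'
python3 - <<'E'
from h import *
st=get_state();c=camera("wrist");cv2.imwrite("pics/w1.png",c["frame"][:,:,::-1]);print(st)
np.savez("w1.npz",p=st["position"],r=st["eef_rot"])
for t in ["key_reader","key_socket","contact_face","green_key","yellow_key","blue_key","key_stand"]:
        r=trace(t,"wrist")
        for q in r[:2]:
            ys,xs=np.nonzero(q["pixels"]);print(t,round(q["conf"],2),np.round(q["centre"]),xs.min(),xs.max(),ys.min(),ys.max(),len(xs))
E
```

```text
time_s: 2.6
position: [421.1, 129.3, 231.6]
eef_rot: [0.434, 3.111, 0.001]
wrist_force: [1.0, 1.6, -0.1]
gripper_width: 0.002
gripper_force: 0.0
time_s: 2.77
position: [421.0, 129.4, 231.2]
eef_rot: [-0.441, -3.11, -0.0]
wrist_force: [-0.5, 1.0, -0.5]
gripper_width: 0.0
gripper_force: 0.0
{'time_s': 2.7667, 'qpos': array([ 2.97938518e-01,  1.23150179e-01, -1.40290561e-01,  1.30760610e+00,
        2.16532885e-04,  5.79488115e-01]), 'qvel': array([ 0.06189788, -0.01471868, -0.0182555 ,  0.00998669,  0.00980985,
        0.00689051]), 'joint_efforts': array([ -1.13224   , -31.00750208,  25.50065875,  -0.16715531,
        -0.13060186,  -0.06124227]), 'position': array([421.04990679, 129.36430674, 231.16588433]), 'eef_rot': array([-4.40753093e-01, -3.11019908e+00, -1.40753237e-04]), 'wrist_force': array([-0.50036229,  0.95155911, -0.49684458]), 'moment': array([-0.03285971, -0.03164944, -0.02233202]), 'gripper_force': 0.0, 'gripper_width': 0.00028215675304563853}
key_reader 0.63 [315. 326.] 268 322 277 351 514
key_socket 0.64 [316. 340.] 310 321 320 350 312
green_key 0.9 [354. 235.] 345 370 219 245 553
yellow_key 0.82 [311. 232.] 298 321 219 243 465
blue_key 0.62 [403. 236.] 391 419 220 246 533
key_stand 0.81 [351. 212.] 284 427 196 248 5372
key_stand 0.72 [ 74. 284.] 0 149 242 325 9855
```

View pics/w1.png

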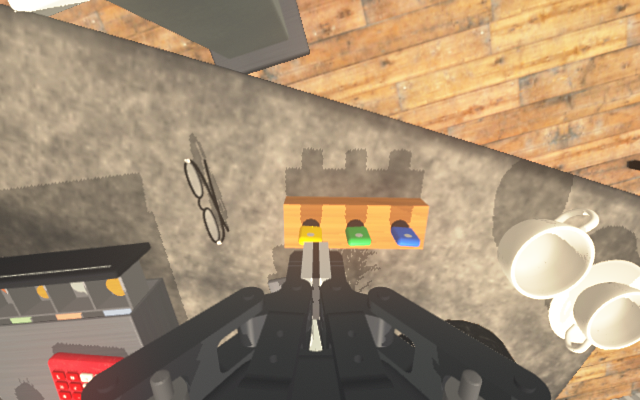

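Three key grips stand in the stand: yellow (311,232), green (357,236) and blue (404,237), broad faces along the row. The reader is hidden behind the fingers near (316,340), so I move right to get both the reader and the drawer in view.

```bash

python3 -m pendant '[[[-21.5,-33.6,0,0,0,-0.017],[-21.5,-33.6,0,0,0,-0.017],[-21.5,-33.6,0,0,0,-0.017],[-21.5,-33.6,0,0,0,-0.017],[-21.5,-33.6,0,0,0,-0.017],[-21.5,-33.6,0,0,0,-0.017],[0,0,0,0,0,0],[0,0,0,0,0,0]]]' 0
python3 - <<'E'
from h import *
st=get_state();c=camera("wrist");cv2.imwrite("pics/w2.png",c["frame"][:,:,::-1]);print(st["position"],st["eef_rot"])
np.savez("w2.npz",p=st["position"],r=st["eef_rot"])
for t in ["key_reader","key_socket","contact_face","cash_box","drawer_front","green_key","calculator"]:
        r=trace(t,"wrist")
        for q in r[:2]:
            ys,xs=np.nonzero(q["pixels"]);print(t,round(q["conf"],2),np.round(q["centre"]),xs.min(),xs.max(),ys.min(),ys.max(),len(xs))
E
```

```text
time_s: 3.83
position: [499.1, -96.2, 230.8]
eef_rot: [-0.279, -3.128, -0.0]
wrist_force: [0.8, 0.5, 0.1]
gripper_width: -0.0
gripper_force: 0.0
[499.08305879 -96.22589748 230.83731841] [-2.79029301e-01 -3.12849696e+00 -4.98279978e-04]
key_reader 0.76 [447. 244.] 400 488 197 294 6940
key_socket 0.93 [451. 258.] 412 488 218 293 4844
contact_face 0.62 [457. 258.] 446 463 249 265 250
cash_box 0.68 [151. 220.] 40 287 141 382 34332
drawer_front 0.71 [171. 176.] 40 282 142 211 14077
green_key 0.73 [533. 145.] 516 564 131 152 715
calculator 0.94 [198. 281.] 164 257 252 345 4612
```

View pics/w2.png

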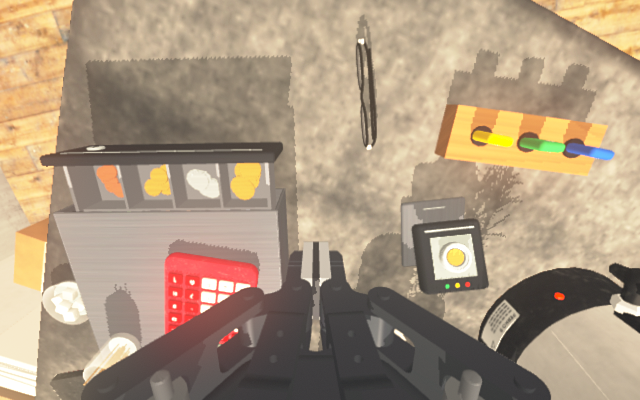

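The view now holds everything: panel top edge from (42,160) to (282,145), reader head corners near (413,224), (480,221), (488,289) and (420,293), ring at (456,258), and key tops on the right. I'll zoom in on the reader and keys for exact pixels.

```bash
python3 - <<'E'
import cv2,numpy as np
a=cv2.imread("pics/w2.png");b=cv2.imread("pics/w1.png")
A=cv2.resize(a[190:300,395:495],(400,440),interpolation=cv2.INTER_CUBIC)
B=cv2.resize(b[190:252,280:430],(750//2*2,310),interpolation=cv2.INTER_CUBIC)
C=cv2.resize(a[120:175,500:575],(375,275),interpolation=cv2.INTER_CUBIC)
out=np.zeros((600,800,3),np.uint8)
out[:440,:400]=A;out[:275,400:775]=C
B=cv2.resize(b[210:250,335:385],(375,300),interpolation=cv2.INTER_CUBIC);out[280:580,400:775]=B
cv2.imwrite("pics/z.png",out)
E
```

```text
(no output)
```

View pics/z.png

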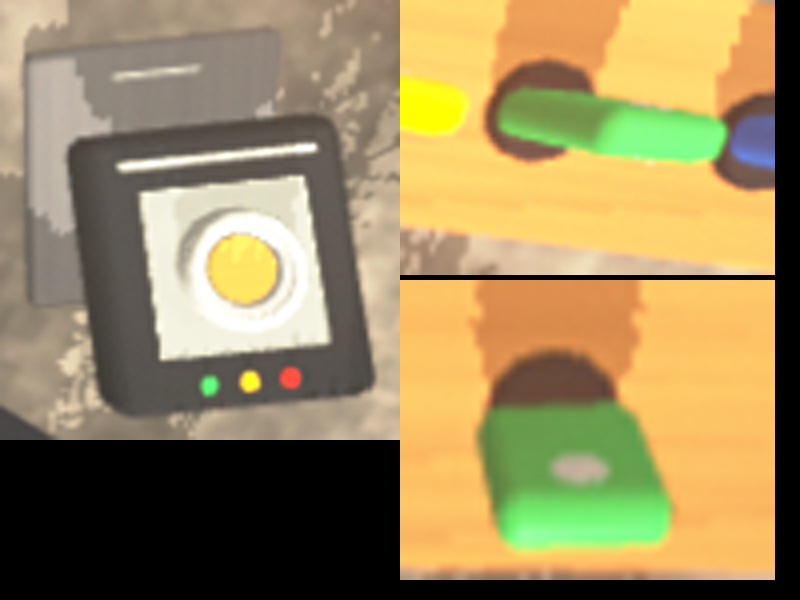

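The zoom shows the ring outline about (249,271) in the crop, with the brass disc at (245,269). The white plate corners are clear, and green's bright top face is visible in both wrist pictures.

```bash
cat > m.py <<'E'
from h import *
c=camera("wrist");cs=camera("scene");cd=camera("side")
s1=np.load("w1.npz");s2=np.load("w2.npz")
s1=dict(position=s1["p"],eef_rot=s1["r"]);s2=dict(position=s2["p"],eef_rot=s2["r"])
Z=lambda l:np.array(l,float)/4+[395-.375,190-.375]
K2=lambda l:np.array(l,float)/5+[500-.4,120-.4]
K1=lambda l:np.array(l,float)/7.5+[335-.43,210-.43]
def tri(rs):
    A=np.zeros((3,3));b=np.zeros(3)
    for o,v in rs:
        v=v[0]/np.linalg.norm(v[0]);M=np.eye(3)-np.outer(v,v);A+=M;b+=M@o
    p=np.linalg.solve(A,b);return p,[np.linalg.norm(np.cross(v[0]/np.linalg.norm(v[0]),p-o)).round(1) for o,v in rs]
yaw=lambda p,q:np.degrees(np.arctan2(*(q-p)[:2][::-1])).round(2)
for nm,l in [("bar",[[118,166],[316,146]]),("plateF",[[140,192],[305,177]]),("plateB",[[160,360],[330,343]]),("headF",[[85,140],[325,118]]),("leds",[[209,386],[290,378]])]:
    p=onz(c,Z(l),60,s2);print(nm,p.round(1).tolist(),"ydir deg",yaw(p[0],p[1]))
p=onz(c,Z([[27,55],[278,30]]),6,s2);print("foot",p.round(1).tolist(),yaw(p[0],p[1]),np.linalg.norm(p[1]-p[0]))
S=lambda l:np.array(l)/(800/280)+[200,130]
D=lambda l:np.array(l)/3.5+[210,130]
print("ring tri",tri([ray(c,Z([[249,271]]),s2),ray(cs,S([[317,143]])),ray(cd,D([[295,297]]))]))
for z in (70,76,82):print(z,onz(c,Z([[249,271]]),z,s2).round(1))
g1=[[188,240]];g2=[[265,133]]
print("green tri",tri([ray(c,K1(g1),s1),ray(c,K2(g2),s2)]))
print("green z75",onz(c,K1(g1),75,s1).round(1),onz(c,K2(g2),75,s2).round(1))
for k,s,l in [(K1,s1,[[100,215],[262,212]]),(K1,s1,[[112,268],[268,258]]),(K2,s2,[[205,105],[325,122]]),(K2,s2,[[200,145],[315,162]])]:
    p=onz(c,k(l),75,s);print("g edge",p.round(1).tolist(),yaw(p[0],p[1]),np.linalg.norm(p[1]-p[0]).round(1))
# panel top edge
p=onz(c,[[42,160],[282,145]],82,s2);print("panel",p.round(1).tolist(),yaw(p[1],p[0]))
p=onz(c,[[44,166],[279,158]],82,s2);print("panel back?",p.round(1).tolist(),yaw(p[1],p[0]))
p=onz(c,[[54,212],[286,191]],86,s2);print("shell front",p.round(1).tolist(),yaw(p[1],p[0]))
p=onz(c,[[167,253],[260,262]],104,s2);print("calc front",p.round(1).tolist())
p=onz(c,[[285,200],[427,200]],32,s1);print("stand front edge",p.round(1).tolist(),yaw(p[0],p[1]))
E
python3 m.py
```

```text
bar [[588.0, 22.2, 60.0], [592.2, 81.8, 60.0]] ydir deg 86.0
plateF [[598.0, 28.3, 60.0], [602.1, 78.5, 60.0]] ydir deg 85.37
plateB [[659.9, 32.0, 60.0], [663.6, 86.6, 60.0]] ydir deg 86.07
headF [[577.6, 12.8, 60.0], [583.4, 84.5, 60.0]] ydir deg 85.4
leds [[672.9, 47.4, 60.0], [674.7, 73.7, 60.0]] ydir deg 86.0
foot [[569.7, 11.4, 6.0], [575.9, 96.9, 6.0]] 85.84 85.6870686929207
ring tri (array([618.88560957,  48.99090964,  77.63729452]), [np.float64(3.6), np.float64(3.7), np.float64(0.8)])
70 [[625.1  56.4  70. ]]
76 [[621.   53.7  76. ]]
82 [[616.9  51.   82. ]]
green tri (array([506.32533381, 159.29136523,  73.21498215]), [np.float64(0.2), np.float64(0.2)])
green z75 [[505.6 159.3  75. ]] [[505.6 157.7  75. ]]
g edge [[497.6, 147.2, 75.0], [504.1, 171.4, 75.0]] 74.97 25.0
g edge [[507.0, 146.8, 75.0], [512.1, 170.6, 75.0]] 77.89 24.3
g edge [[497.3, 144.4, 75.0], [505.4, 170.4, 75.0]] 72.75 27.2
g edge [[505.8, 144.0, 75.0], [513.8, 169.1, 75.0]] 72.31 26.4
panel [[423.3, -373.6, 82.0], [453.9, -121.6, 82.0]] -96.93
panel back? [[429.6, -374.5, 82.0], [466.3, -127.5, 82.0]] -98.45
shell front [[479.4, -384.1, 86.0], [501.2, -127.2, 86.0]] -94.85
calc front [[541.4, -264.6, 104.0], [569.5, -168.8, 104.0]]
stand front edge [[445.8, 83.0, 32.0], [495.9, 256.0, 32.0]] 73.85
```

```bash

python3 -m pendant '[[[16.5,-32.4,0,0,0,0],[16.5,-32.4,0,0,0,0],[16.5,-32.4,0,0,0,0],[16.5,-32.4,0,0,0,0],[16.5,-32.4,0,0,0,0],[0,0,38,0,0,0],[0,0,38,0,0,0],[0,0,38,0,0,0],[0,0,38,0,0,0],[0,0,38,0,0,0],[0,0,0,0,0,0]]]' 0
python3 - <<'E'
from h import *
x=np.array([.991,-.13,0]);
delta(np.array([439,-248,40])-12*x); delta(np.array([439,-248,40])+(50)*x)
E
```

```text
time_s: 5.3
position: [384.1, -236.9, 35.2]
eef_rot: [-0.273, -3.118, -0.009]
wrist_force: [-0.4, 0.5, -0.3]
gripper_width: -0.0
gripper_force: 0.0
t 5.3 pos [ 384.1 -236.9   35.2] q [-0.55  0.35 -0.41  0.82  0.   -0.38]
shift [-43.9  -1.8  -5.4] turn None
axes [[-0.985, 0.174, -0.011], [0.174, 0.985, 0.007], [0.013, 0.005, -1.0]]
t 5.3 pos [ 384.1 -236.9   35.2] q [-0.55  0.35 -0.41  0.82  0.   -0.38]
shift [-105.9    0.9   -6.2] turn None
axes [[-0.985, 0.174, -0.011], [0.174, 0.985, 0.007], [0.013, 0.005, -1.0]]
```

```bash

python3 -m pendant '[[[-15,0,-5,0,0,0],[-15,0,0,0,0,0],[-10,0,0,0,0,0],[-10,0,0,0,0,0],[-10,0,0,0,0,0],[-10,0,0,0,0,0],[-10,0,0,0,0,0]]]'
python3 -m pendant '[[[-5,0,0,0,0,0],[-5,0,0,0,0,0],[-4,0,0,0,0,0]]]'
python3 -m pendant '[[[-3,0,0,0,0,0],[-3,0,0,0,0,0]]]'
```

```text
time_s: 5.88
position: [468.1, -254.0, 48.0]
eef_rot: [-0.274, -3.128, 0.0]
wrist_force: [-11.3, 2.4, 9.9]
gripper_width: 0.0
gripper_force: 6.0
time_s: 6.13
position: [477.5, -255.4, 47.5]
eef_rot: [-0.274, -3.12, -0.001]
wrist_force: [-21.1, 3.6, 15.1]
gripper_width: -0.001
gripper_force: 10.9
time_s: 6.3
position: [477.2, -255.3, 47.4]
eef_rot: [-0.275, -3.108, -0.002]
wrist_force: [-34.1, 6.1, 28.5]
gripper_width: -0.0
gripper_force: 17.6
```

```bash

python3 -m pendant '[[[6,0,0,0,0,0],[5,0,0,0,0,0],[20,0,0,0,0,0],[20,0,0,0,0,0],[0,0,-38,0,0,0],[0,0,-38,0,0,0],[0,0,-38,0,0,0],[0,0,-38,0,0,0],[0,0,0,0,0,0]]]'
python3 - <<'E'
from h import *
st=get_state();print(st["position"],st["eef_rot"]);np.savez("w3.npz",p=st["position"],r=st["eef_rot"])
w=camera("wrist")["frame"];cv2.imwrite("pics/w3.png",w[:,:,::-1])
a=camera("scene")["frame"][130:300,280:480,::-1];b=camera("side")["frame"][130:230,250:370,::-1]
out=np.zeros((600,800,3),np.uint8);out[:320,:512]=cv2.resize(w[:,:,::-1],(512,320));out[320:592,:320]=cv2.resize(a,(320,272),interpolation=2);out[325:595,400:724]=cv2.resize(b,(324,270),interpolation=2)
cv2.imwrite("pics/c3.png",out)
E
```

```text
time_s: 7.05
position: [442.5, -251.2, 208.2]
eef_rot: [0.272, 3.113, -0.011]
wrist_force: [1.2, -0.7, 0.1]
gripper_width: -0.002
gripper_force: 0.0
[ 442.48596954 -251.21370717  208.21551782] [ 0.27236929  3.11344183 -0.01131178]
```

View pics/c3.png

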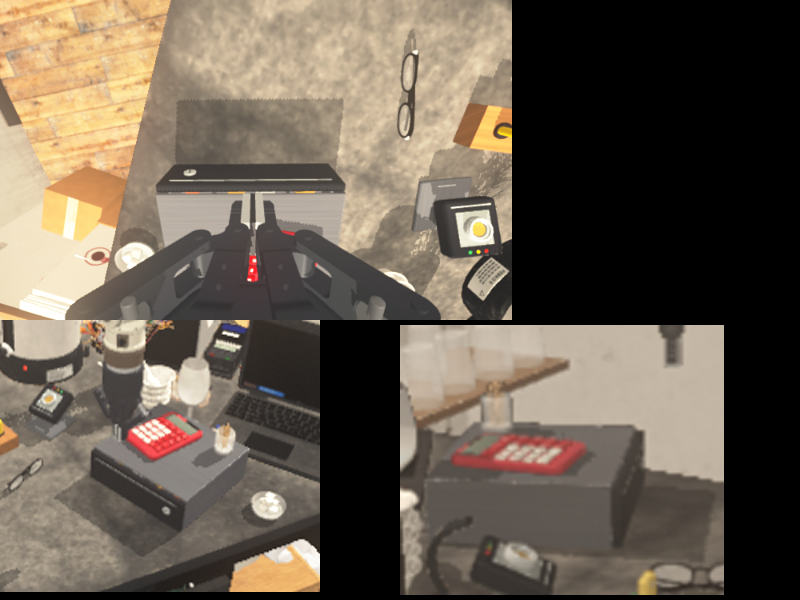

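The drawer looks shut, with the panel near the shell, but a thin coloured line shows at (250,192) of the wrist inset. I'll zoom in to check the gap.

```bash
python3 - <<'E'
import cv2
a=cv2.imread("pics/w3.png");cv2.imwrite("pics/z3.png",cv2.resize(a[195:275,190:350],(800,400),interpolation=cv2.INTER_CUBIC))
E
```

```text
(no output)
```

View pics/z3.png

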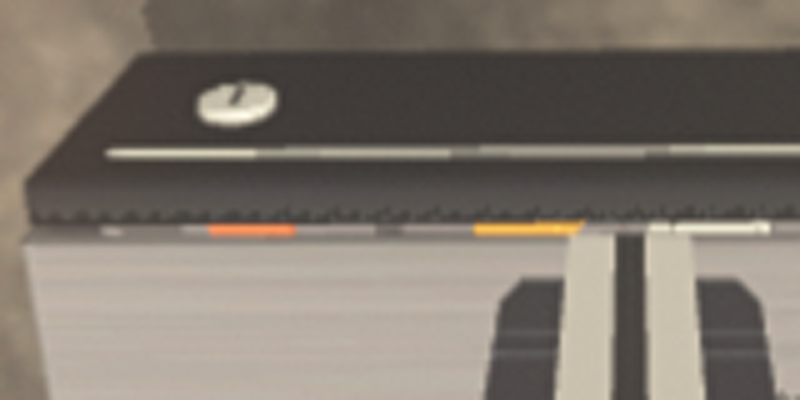

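```bash
python3 - <<'E'
from h import *
c=camera("wrist")
L=lambda f:dict(position=np.load(f)["p"],eef_rot=np.load(f)["r"])
s2,s3=L("w2.npz"),L("w3.npz")
x=np.array([.991,-.13,0])
def f(n,uv,z,s):
    p=onz(c,uv,z,s);print(n,p.round(1).tolist(),(p@x).round(1))
Z=lambda l:np.array(l,float)/5+[190-.4,195-.4]
f("w3 panel back",Z([[40,220],[300,214],[500,214]]),82,s3)
f("w3 panel front",Z([[40,178],[300,165],[500,165]]),82,s3)
f("w3 shell",Z([[40,242],[300,238],[560,236]]),86,s3)
# edges in w2 by gradient columns
for nm in("w2","w3"):
    g=cv2.cvtColor(cv2.imread(f"pics/{nm}.png"),cv2.COLOR_BGR2GRAY).astype(int)
    for col in((90,130,170,220,260) if nm=="w2" else (205,230,260,290,400)):
        print(nm,col,g[135:225,col].tolist() if nm=="w2" else g[200:250,col].tolist())
E
```

```text
w3 panel back [[477.1, -383.3, 82.0], [485.0, -328.7, 82.0], [492.1, -287.3, 82.0]] [522.6 523.3 525. ]
w3 panel front [[467.6, -380.2, 82.0], [473.9, -325.8, 82.0], [481.0, -285.0, 82.0]] [512.8 512.  513.7]
w3 shell [[480.2, -382.7, 86.0], [488.5, -328.7, 86.0], [497.2, -275.3, 86.0]] [525.7 526.8 528.5]
w2 90 [127, 126, 128, 128, 128, 126, 127, 126, 125, 126, 96, 110, 190, 242, 239, 156, 93, 187, 89, 69, 75, 81, 85, 90, 88, 90, 89, 91, 93, 90, 99, 126, 127, 124, 127, 126, 126, 127, 126, 126, 127, 127, 127, 127, 126, 127, 127, 127, 128, 127, 127, 127, 127, 127, 127, 127, 127, 128, 128, 127, 128, 128, 128, 127, 128, 128, 128, 128, 128, 128, 129, 134, 135, 136, 159, 170, 148, 137, 162, 175, 176, 177, 180, 183, 180, 176, 177, 181, 182, 183]
w2 130 [113, 112, 110, 108, 106, 110, 113, 116, 115, 96, 65, 64, 64, 65, 63, 73, 110, 138, 75, 69, 75, 81, 86, 87, 86, 89, 89, 89, 88, 92, 110, 125, 126, 125, 126, 126, 125, 125, 126, 126, 126, 126, 126, 126, 126, 127, 127, 127, 127, 128, 128, 127, 127, 127, 127, 127, 128, 128, 128, 128, 127, 128, 128, 128, 128, 128, 128, 128, 128, 128, 129, 127, 1
[... 1843 characters left out ...]
67, 174, 173, 173, 178, 180]
w3 260 [88, 88, 88, 87, 86, 68, 60, 60, 60, 59, 61, 60, 61, 61, 61, 61, 60, 60, 61, 61, 61, 63, 60, 64, 118, 175, 121, 66, 60, 64, 67, 71, 76, 80, 83, 84, 85, 76, 69, 90, 151, 143, 127, 140, 168, 172, 171, 173, 177, 178]
w3 290 [109, 109, 111, 114, 105, 76, 59, 61, 60, 61, 60, 61, 59, 60, 61, 61, 62, 61, 60, 60, 61, 62, 59, 71, 138, 143, 94, 64, 62, 63, 68, 72, 77, 81, 82, 85, 86, 76, 68, 106, 196, 180, 138, 144, 166, 170, 171, 174, 175, 176]
w3 400 [129, 129, 129, 127, 91, 67, 68, 66, 65, 66, 66, 67, 67, 65, 66, 67, 66, 66, 67, 66, 67, 66, 66, 95, 155, 108, 68, 66, 67, 71, 74, 78, 84, 85, 85, 87, 86, 75, 80, 155, 149, 134, 137, 165, 176, 176, 175, 177, 177, 178]
```

The gap reads about 3 ± 2 mm. The finger was vertical, so its knuckle may have met the shell roof. I'll confirm by pushing again with the tool leaned so only the fingertip touches.

```bash

python3 -m pendant '[[[0,0,0,0,-0.12,0],[0,0,0,0,-0.12,0],[0,0,0,0,-0.12,0],[0,0,0,0,-0.12,0],[0,0,0,0,-0.12,0],[19.7,0,34.4,0,0,0],[19.7,0,34.4,0,0,0],[19.7,0,34.4,0,0,0],[19.7,0,34.4,0,0,0],[0,0,0,0,0,0],[0,0,0,0,0,0]]]'
python3 -m pendant '[[[-4.1,0,2.8,0,0,0],[-4.1,0,2.8,0,0,0],[0,0,0,0,0,0]]]'
python3 -m pendant '[[[-4.1,0,2.8,0,0,0],[-4.1,0,2.8,0,0,0],[0,0,0,0,0,0]]]'
```

```text
time_s: 8.17
position: [446.5, -247.8, 34.9]
eef_rot: [0.225, 2.545, -0.059]
wrist_force: [-0.0, -0.1, 0.1]
gripper_width: -0.001
gripper_force: 0.0
time_s: 8.42
position: [463.6, -254.9, 45.3]
eef_rot: [0.219, 2.525, -0.075]
wrist_force: [1.0, -1.1, 0.5]
gripper_width: -0.003
gripper_force: 0.0
time_s: 8.67
position: [471.8, -255.4, 42.8]
eef_rot: [0.22, 2.529, -0.072]
wrist_force: [0.5, -0.4, -0.1]
gripper_width: 0.002
gripper_force: 0.0
```

```bash

for i in 1 ; do python3 -m pendant '[[[-2.5,0,1.7,0,0,0],[-2.5,0,1.7,0,0,0],[0,0,0,0,0,0]]]'; done
python3 -m pendant '[[[-2.5,0,1.7,0,0,0],[0,0,0,0,0,0]]]'
python3 -m pendant '[[[-2.5,0,1.7,0,0,0],[0,0,0,0,0,0]]]'
```

```text
time_s: 8.92
position: [476.3, -255.6, 40.6]
eef_rot: [0.221, 2.533, -0.069]
wrist_force: [-0.1, -0.0, 0.2]
gripper_width: 0.003
gripper_force: 0.0
time_s: 9.08
position: [479.0, -256.0, 40.3]
eef_rot: [0.222, 2.533, -0.069]
wrist_force: [0.0, -0.3, 0.5]
gripper_width: -0.002
gripper_force: 0.0
time_s: 9.25
position: [481.2, -256.2, 39.7]
eef_rot: [0.223, 2.535, -0.068]
wrist_force: [-2.6, 0.3, 0.2]
gripper_width: 0.002
gripper_force: 0.7
```

```bash

python3 -m pendant '[[[-2.5,0,1.7,0,0,0],[0,0,0,0,0,0]]]'
python3 -m pendant '[[[-2.5,0,1.7,0,0,0],[0,0,0,0,0,0]]]'
python3 -m pendant '[[[-1.6,0,1.1,0,0,0],[0,0,0,0,0,0]]]'
```

```text
time_s: 9.42
position: [481.5, -256.1, 38.4]
eef_rot: [0.226, 2.539, -0.068]
wrist_force: [-11.0, 0.9, 5.8]
gripper_width: 0.003
gripper_force: 5.3
time_s: 9.58
position: [481.6, -255.9, 36.9]
eef_rot: [0.229, 2.544, -0.067]
wrist_force: [-19.3, 1.6, 9.4]
gripper_width: 0.003
gripper_force: 9.4
time_s: 9.75
position: [481.8, -255.8, 36.2]
eef_rot: [0.231, 2.547, -0.067]
wrist_force: [-26.5, 3.5, 16.1]
gripper_width: -0.001
gripper_force: 13.2
```

The drawer is hard home: no movement at 26 N with only the fingertip on the panel. Next is the key.

```bash

python3 -m pendant '[[[4,0,-3,0,0,0],[8,0,-6,0,0,0],[8,0,-6,0,0,0],[0,0,-30,0,0.12,0],[0,0,-30,0,0.12,0],[0,0,-30,0,0.12,0],[0,0,-30,0,0.12,0],[0,0,-30,0,0.12,0],[-5,41,0,0,0,0],[-5,41,0,0,0,0],[-5,41,0,0,0,0],[-5,41,0,0,0,0]]]' 45
python3 -m pendant '[[[-5,41,0,0,0,0],[-5,41,0,0,0,0],[-5,41,0,0,0,0],[-5,41,0,0,0,0],[0,0,0,0,0,-0.122],[0,0,0,0,0,-0.122],[0,0,0,0,0,-0.122],[0,0,0,0,0,-0.122],[0,0,0,0,0,-0.122],[0,0,0,0,0,-0.122]]]'
python3 -m pendant '[[[0,0,0,0,0,-0.122],[0,0,0,0,0,-0.122],[0,0,0,0,0,-0.122],[0,0,0,0,0,-0.122],[0,0,0,0,0,-0.122],[0,0,0,0,0,-0.122],[0,0,0,0,0,0],[0,0,0,0,0,0]]]'
cat > tk.py <<'E'
from h import *
z=np.array([0,0,-1.]);y=np.array([-.963,.27,0]);y/=np.linalg.norm(y);Rk=np.c_[np.cross(y,z),y,z]
E
python3 - <<'E'
from tk import *
delta([505.8,158.5,130],Rk)
E
```

```text
time_s: 10.75
position: [474.0, -88.8, 136.5]
eef_rot: [0.265, 2.954, -0.019]
wrist_force: [0.4, 0.1, -0.6]
gripper_width: 0.53
gripper_force: 0.0
time_s: 11.58
position: [521.8, 67.9, 139.8]
eef_rot: [-0.825, 2.865, -0.111]
wrist_force: [0.1, 0.4, 0.8]
gripper_width: 0.528
gripper_force: 0.0
time_s: 12.25
position: [521.8, 67.7, 139.8]
eef_rot: [-1.804, 2.415, -0.19]
wrist_force: [-0.4, 0.5, -0.6]
gripper_width: 0.527
gripper_force: 0.0
t 12.25 pos [521.8  67.7 139.8] q [ 0.16  0.23 -0.27  0.9  -0.06 -1.13]
shift [-82.4  42.3   4.4] turn [-0.1732  0.0206 -0.0143]
axes [[-0.282, -0.944, 0.171], [-0.959, 0.281, -0.028], [-0.022, -0.172, -0.985]]
```

```bash

python3 -m pendant '[[[0,0,0,-0.087,0.01,-0.007],[0,0,0,-0.087,0.01,-0.007],[0,0,0,0,0,0],[-20,10,0,0,0,0],[-20,10,0,0,0,0],[-20,10,0,0,0,0],[-20,10,0,0,0,0],[0,0,0,0,0,0],[0,0,0,0,0,0],[0,0,0,0,0,0]]]'
python3 - <<'E'
from tk import *
delta([505.8,158.5,110],Rk)
st=get_state();c=camera("wrist");np.savez("w4.npz",p=st["position"],r=st["eef_rot"])
f=c["frame"];cv2.imwrite("pics/w4.png",f[:,:,::-1])
for t in ["green_key","yellow_key","blue_key"]:
    for q in trace(t,"wrist")[:1]:
        ys,xs=np.nonzero(q["pixels"]);print(t,round(q["conf"],2),np.round(q["centre"]),xs.min(),xs.max(),ys.min(),ys.max())
p=proj(c,[[505.8,158.5,75],[505.8,158.5,38]]+[[505.8+a*5.5*.963+b*14*.27,158.5-a*5.5*.27+b*14*.963,75] for a,b in((1,1),(1,-1),(-1,-1),(-1,1))],st);print(p.round(1).tolist())
g=f[:,:,::-1].copy()
for u in p:cv2.circle(g,tuple(int(v) for v in u.round()),1,(255,0,255),-1)
cv2.imwrite("pics/w4m.png",cv2.resize(g[100:330,180:480],(780,598)))
E
```

```text
time_s: 13.08
position: [504.5, 155.3, 139.9]
eef_rot: [1.9, -2.501, 0.001]
wrist_force: [-0.2, -0.1, 1.1]
gripper_width: 0.525
gripper_force: 0.0
t 13.08 pos [504.5 155.3 139.9] q [ 0.3   0.35 -0.09  1.13 -0.   -1.  ]
shift [-3.5 -0.3 29.9] turn [-0.0001 -0.0004  0.002 ]
axes [[-0.268, -0.963, 0.0], [-0.963, 0.268, -0.0], [0.0, -0.0, -1.0]]
green_key 0.66 [315. 207.] 302 327 187 230
yellow_key 0.7 [317. 136.] 303 330 119 159
blue_key 0.9 [313. 262.] 302 325 244 291
[[315.5, 216.1], [315.5, 200.4], [308.6, 232.3], [308.4, 199.1], [322.7, 199.2], [322.4, 232.3]]
```

View pics/w4m.png

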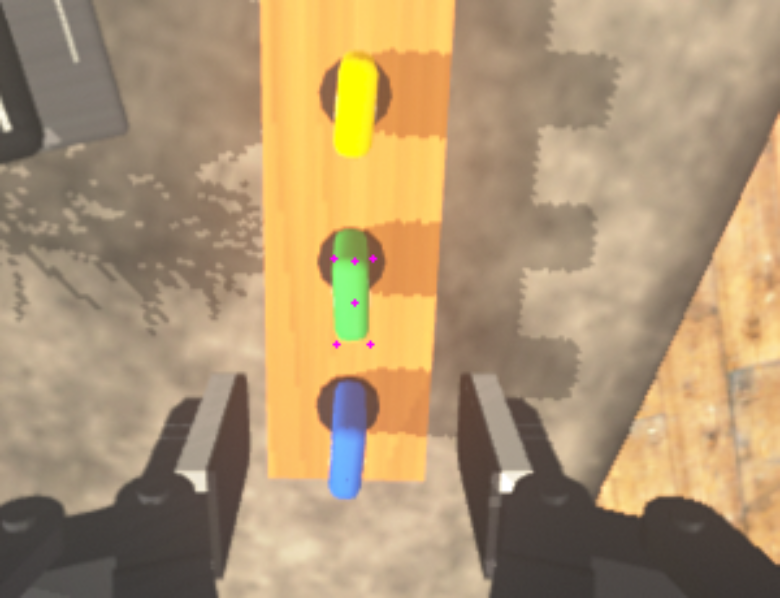

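The wrist view shows green's top centred at crop (351,300), within about 1 mm of my prediction and midway between the fingers. I'm descending to grasp it.

```bash

python3 -m pendant '[[[-2.5,-1.2,30,0,0,0],[0,0,30,0,0,0],[0,0,25,0,0,0],[0,0,15,0,0,0],[0,0,0,0,0,0],[0,0,0,0,0,0]]]' 45 40
python3 - <<'E'
from tk import *
delta([505.8,158.5,40],Rk)
E
```

```text
time_s: 13.78
position: [505.9, 156.8, 39.2]
eef_rot: [1.898, -2.5, -0.002]
wrist_force: [-0.1, 0.2, 0.6]
gripper_width: 0.526
gripper_force: 0.0
t 13.78 pos [505.9 156.8  39.2] q [ 0.3   0.46 -0.21  0.9   0.   -1.  ]
shift [-1.6  0.6 -0.8] turn [ 0.0026 -0.0016  0.0016]
axes [[-0.268, -0.963, -0.003], [-0.963, 0.268, -0.001], [0.002, 0.003, -1.0]]
```

```bash

python3 -m pendant '[[[0,0,0,0,0,0],[0,0,0,0,0,0],[0,0,0,0,0,0],[0,0,0,0,0,0],[0,0,0,0,0,0],[0,0,0,0,0,0]]]' 0 40
python3 -m pendant '[[[0,0,-15,0,0,0],[0,0,-25,0,0,0],[0,0,-30,0,0,0],[0,0,-30,0,0,0],[0,0,0,0,0,0]]]'
cat > tr.py <<'E'
from h import *
a=np.radians(-4.3);b=np.radians(25);xr=np.array([np.cos(a),np.sin(a),0]);zs=-np.sin(b)*xr+np.array([0,0,np.cos(b)])
z=-zs;y=-(np.cos(b)*xr+np.array([0,0,np.sin(b)]));Rr=np.c_[np.cross(y,z),y,z]
ring=np.array([619.5,51.5,78.])
E
python3 - <<'E'
from tr import *
delta(ring+zs*70,Rr)
st=get_state();c=camera("wrist");np.savez("w5.npz",p=st["position"],r=st["eef_rot"])
cv2.imwrite("pics/w5.png",c["frame"][:,:,::-1])
for t in ["green_key"]:
    for q in trace(t,"wrist")[:1]:
        ys,xs=np.nonzero(q["pixels"]);print(t,round(q["conf"],2),np.round(q["centre"]),xs.min(),xs.max(),ys.min(),ys.max())
E
```

```text
time_s: 14.28
position: [507.4, 158.0, 41.4]
eef_rot: [-1.901, 2.499, -0.0]
wrist_force: [-1.8, 0.1, 7.1]
gripper_width: 0.122
gripper_force: 41.6
time_s: 14.7
position: [510.6, 158.8, 146.5]
eef_rot: [-1.895, 2.492, -0.006]
wrist_force: [1.1, 0.9, 0.6]
gripper_width: 0.121
gripper_force: 40.8
t 14.7 pos [510.6 158.8 146.5] q [ 0.3   0.35 -0.07  1.14 -0.   -1.  ]
shift [  80.1 -104.5    5.5] turn [ 0.4249 -0.0377 -0.1934]
axes [[-0.267, -0.964, 0.011], [-0.964, 0.267, 0.003], [-0.006, -0.009, -1.0]]
green_key 0.86 [315. 268.] 298 333 224 314
```

```bash

python3 -m pendant '[[[0,0,0,0.085,-0.0075,-0.0387],[0,0,0,0.085,-0.0075,-0.0387],[0,0,0,0.085,-0.0075,-0.0387],[0,0,0,0.085,-0.0075,-0.0387],[0,0,0,0.085,-0.0075,-0.0387],[0,0,0,0,0,0],[0,0,0,0,0,0]]]'
python3 - <<'E'
from tr import *
delta(ring+zs*75,Rr)
c=camera("wrist");st=dict(position=np.zeros(3),eef_rot=np.zeros(3))
for P in [(0,0,-35+26+26),(0,0,26),(8,0,26),(-8,0,26),(0,8,26),(0,-8,26),(0,0,8)]:print(P,proj(c,[P],st).round(1))
a=cv2.imread("pics/w5.png")[210:330,260:370];cv2.imwrite("pics/w5z.png",cv2.resize(a,(550,600),interpolation=2))
E
```

```text
time_s: 15.38
position: [503.7, 156.9, 137.7]
eef_rot: [-1.924, 2.071, -0.447]
wrist_force: [-0.2, 0.2, -0.3]
gripper_width: 0.124
gripper_force: 40.7
t 15.38 pos [503.7 156.9 137.7] q [ 0.42  0.11 -0.51  0.58 -0.2  -1.12]
shift [ 96.5 -86.8  30.3] turn [ 0.017  -0.0057  0.0027]
axes [[-0.075, -0.911, 0.406], [-0.997, 0.066, -0.036], [0.006, -0.407, -0.913]]
(0, 0, 17) [[316.2 240.7]]
(0, 0, 26) [[316.2 234.3]]
(8, 0, 26) [[316.2 223. ]]
(-8, 0, 26) [[316.2 245.3]]
(0, 8, 26) [[328.5 234.3]]
(0, -8, 26) [[303.8 234.3]]
(0, 0, 8) [[316.2 247.8]]
```

View pics/w5z.png

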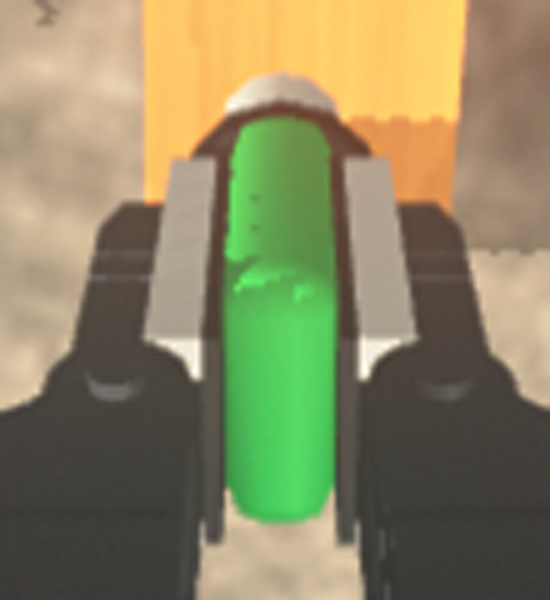

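The steel nose tip is at crop (280,74), pixel (316,225), within about 1.5 mm of nominal and centred between the pads. Moving above the ring.

```bash

python3 -m pendant '[[[0,0,0,0.017,-0.006,0.003],[24,-21.7,7.5,0,0,0],[24,-21.7,7.5,0,0,0],[24,-21.7,7.5,0,0,0],[24,-21.7,7.5,0,0,0],[0,0,0,0,0,0],[0,0,0,0,0,0],[0,0,0,0,0,0]]]'
python3 - <<'E'
from tr import *
delta(ring+zs*50,Rr)
st=get_state();c=camera("wrist");np.savez("w6.npz",p=st["position"],r=st["eef_rot"])
f=c["frame"][:,:,::-1];cv2.imwrite("pics/w6.png",f)
for t in ["green_key","key_socket","contact_face"]:
    for q in trace(t,"wrist")[:1]:
        ys,xs=np.nonzero(q["pixels"]);print(t,round(q["conf"],2),np.round(q["centre"]),xs.min(),xs.max(),ys.min(),ys.max())
yr=np.cross(zs,xr*np.cos(b)+np.array([0,0,np.sin(b)]))
xs_=np.cross(yr,zs)
th=np.linspace(0,2*np.pi,25)[:-1]
g=f.copy()
C=[ring+18*(np.cos(t)*xs_+np.sin(t)*yr) for t in th]
for u in proj(c,C,st):cv2.circle(g,tuple(int(v) for v in u.round()),0,(255,0,255),-1)
I=dict(position=np.zeros(3),eef_rot=np.zeros(3))
for u in proj(c,[(8*np.cos(t),8*np.sin(t),26) for t in th],I):cv2.circle(g,tuple(int(v) for v in u.round()),0,(255,255,0),-1)
print(proj(c,[ring],st),proj(c,[(-14,0,-35),(14,0,-35)],I))
cv2.imwrite("pics/w6m.png",cv2.resize(g[150:330,210:430],(733,600),interpolation=2))
E
```

```text
time_s: 16.1
position: [591.4, 54.6, 149.6]
eef_rot: [-1.904, 2.058, -0.459]
wrist_force: [-0.4, 0.3, -1.0]
gripper_width: 0.123
gripper_force: 40.8
t 16.1 pos [591.4  54.6 149.6] q [ 0.14  0.19 -0.39  0.55 -0.09 -1.38]
shift [ 1.   4.7 26.8] turn [-0.0048  0.0018 -0.0029]
axes [[-0.077, -0.902, 0.426], [-0.997, 0.071, -0.03], [-0.003, -0.427, -0.904]]
green_key 0.95 [314. 269.] 299 332 224 314
key_socket 0.94 [325. 195.] 271 375 150 241
contact_face 0.62 [323. 203.] 311 335 193 215
[[322.11854267 205.42077046]] [[316.40101704 319.6141154 ]
 [316.45433054 267.66905128]]
```

View pics/w6m.png

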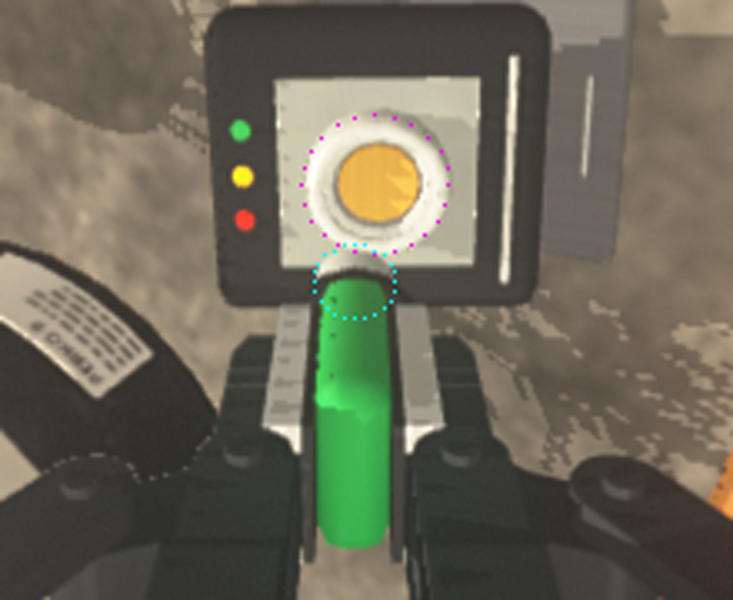

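The picture shows the ring centred at crop (377,181), against my projection of (376,183). The nose tip is at (355,248), and the face looks square to the tool. I'll refine the ring by triangulating the two wrist views.

```bash
python3 - <<'E'
from tr import *
from m import tri,Z,S,D
c=camera("wrist");cs=camera("scene");cd=camera("side")
L=lambda f:dict(position=np.load(f)["p"],eef_rot=np.load(f)["r"])
r2=ray(c,Z([[249,271]]),L("w2.npz"));r6=ray(c,[[377/3.332+209.65,181/3.333+149.65]],L("w6.npz"))
print(tri([r2,r6]),tri([r2,r6,ray(cs,S([[317,143]])),ray(cd,D([[295,297]]))]))
d2=ray(c,Z([[245,269]]),L("w2.npz"));d6=ray(c,[[378/3.332+209.65,183/3.333+149.65]],L("w6.npz"));p,e=tri([d2,d6]);print("disc",p,e,"ring from disc",p+5*zs)
E
```

```text
bar [[588.1, 20.7, 60.0], [592.3, 80.3, 60.0]] ydir deg 86.0
plateF [[598.1, 26.9, 60.0], [602.2, 77.0, 60.0]] ydir deg 85.38
plateB [[659.9, 30.5, 60.0], [663.7, 85.1, 60.0]] ydir deg 86.08
headF [[577.7, 11.4, 60.0], [583.5, 83.0, 60.0]] ydir deg 85.4
leds [[673.0, 45.9, 60.0], [674.8, 72.2, 60.0]] ydir deg 86.02
foot [[569.9, 10.0, 6.0], [576.1, 95.3, 6.0]] 85.84 85.61635076216558
ring tri (array([618.93849298,  48.29654893,  77.49622118]), [np.float64(3.0), np.float64(3.1), np.float64(0.7)])
70 [[625.2  55.   70. ]]
76 [[621.1  52.3  76. ]]
82 [[617.   49.6  82. ]]
green tri (array([506.51853099, 157.92639237,  72.87661133]), [np.float64(0.2), np.float64(0.2)])
green z75 [[505.6 157.9  75. ]] [[505.7 156.1  75. ]]
g edge [[497.6, 145.9, 75.0], [504.1, 170.0, 75.0]] 74.97 25.0
g edge [[507.0, 145.4, 75.0], [512.1, 169.2, 75.0]] 77.9 24.3
g edge [[497.5, 142.9, 75.0], [505.5, 168.8, 75.0]] 72.73 27.2
g edge [[505.9, 142.4, 75.0], [513.9, 167.4, 75.0]] 72.29 26.3
panel [[423.4, -374.9, 82.0], [454.0, -122.9, 82.0]] -96.94
panel back? [[429.7, -375.8, 82.0], [466.5, -128.8, 82.0]] -98.46
shell front [[479.5, -385.4, 86.0], [501.3, -128.5, 86.0]] -94.86
calc front [[541.5, -265.9, 104.0], [569.6, -170.1, 104.0]]
stand front edge [[445.8, 81.6, 32.0], [495.9, 254.5, 32.0]] 73.85
(array([616.22904664,  48.60955853,  83.2636115 ]), [np.float64(0.4), np.float64(0.4)]) (array([618.96511615,  48.96980804,  77.61067586]), [np.float64(2.4), np.float64(1.3), np.float64(3.7), np.float64(0.8)])
disc [618.31831342  50.15950314  78.68378062] [np.float64(0.3), np.float64(0.3)] ring from disc [616.21117018  50.31794003  83.21531955]
```

```bash
cat > fr.py <<'E'
from tr import *
xs_=np.cos(b)*xr+np.array([0,0,np.sin(b)]);ys_=np.cross(zs,xs_)
B=np.c_[xs_,ys_,zs]
def rd(n=8):
    F=[];P=[]
    for i in range(n):
        s=get_state();F.append(s["wrist_force"]@B);P.append((s["position"]-np.array([617.5,50.2,81]))@B);camera("side")
    print("t",round(s["time_s"],2),"F socket",np.mean(F,0).round(2),"sd",np.std(F,0).round(2),"TCP in socket",np.mean(P,0).round(2),"nose z",np.mean(P,0)[2].round(2)-26.5)
    T=R.from_rotvec(s["eef_rot"]);print("turn left",(T.inv()*R.from_matrix(Rr)).as_rotvec().round(4))
E
python3 - <<'E'
from fr import *
delta(np.array([617.5,50.2,81])+zs*36.5,Rr)
E
```

```text
t 16.6 pos [590.2  55.4 149.8] q [ 0.14  0.19 -0.4   0.55 -0.09 -1.38]
shift [ 3.3  4.3 37.4] turn [-0.0059  0.0023 -0.0005]
axes [[-0.074, -0.901, 0.427], [-0.997, 0.068, -0.03], [-0.002, -0.428, -0.904]]
```

```bash

python3 -m pendant '[[[1.6,2.1,12,-0.006,0.002,0],[1.6,2.1,13,0,0,0],[0,0,12,0,0,0],[0,0,0,0,0,0],[0,0,0,0,0,0]]]'
python3 - <<'E'
from fr import *
rd(10)
for t in ["key_socket","contact_face","green_key"]:
  c=camera("wrist") if t=="key_socket" else c
  for q in trace(t,"wrist")[:1]:
    ys,xs=np.nonzero(q["pixels"]);print(t,round(q["conf"],2),np.round(q["centre"]),xs.min(),xs.max(),ys.min(),ys.max())
cv2.imwrite("pics/w7.png",c["frame"][:,:,::-1])
f=c["frame"].astype(int)
for r in range(188,236,4): print(r,"".join("#" if f[r,k].min()>190 else ("o" if f[r,k,0]>150 and f[r,k,2]<110 else ("g" if f[r,k,1]>f[r,k,0]+40 else ("." if f[r,k].max()>90 else " "))) for k in range(280,352)))
E
```

```text
time_s: 17.02
position: [601.3, 50.7, 112.8]
eef_rot: [-1.911, 2.063, -0.454]
wrist_force: [0.2, -0.3, -0.9]
gripper_width: 0.124
gripper_force: 40.8
t 17.47 F socket [-0.26  0.06 -0.47] sd [0.35 0.51 0.62] TCP in socket [ 0.27 -0.42 36.94] nose z 10.439999999999998
turn left [-0.0006  0.0002 -0.0012]
key_socket 0.59 [318. 205.] 257 377 162 267
contact_face 0.52 [318. 220.] 303 331 212 233
green_key 0.85 [315. 268.] 299 332 224 314
188                                                                         
192  .......................................................................
196  .......................................................................
200  .......................................................................
204   ......................................................................
208   .................########################.............................
212   ..............###################......##########.....................
216   ............############..ooooooooooooooooooo..#######................
220   ...........#########...ooooooooooooooooooooooooo.#######..............
224   ..........######.....ooooooooooo....oooooooooooooo.#######............
228    .........#####......oooo.###..............ooooooo.########...........
232    ..........#####............                .oooo.########............
```

```bash

python3 -m pendant '[[[0,-0.6,4,0,0,0],[0,0,4,0,0,0],[0,0,2,0,0,0],[0,0,0,0,0,0],[0,0,0,0,0,0]]]'
python3 - <<'E'
from fr import *
rd(6)
E
python3 -m pendant '[[[0,0,2,0,0,0],[0,0,1,0,0,0],[0,0,0,0,0,0]]]'
python3 - <<'E'
from fr import *
rd(6)
E
```

```text
time_s: 18.13
position: [606.5, 50.5, 104.9]
eef_rot: [-1.91, 2.061, -0.455]
wrist_force: [-0.3, -0.6, -0.4]
gripper_width: 0.118
gripper_force: 40.8
t 18.38 F socket [-0.5  -0.49  0.  ] sd [0.34 0.42 0.39] TCP in socket [ 0.56 -0.47 26.65] nose z 0.14999999999999858
turn left [-0.      0.     -0.0012]
time_s: 18.68
position: [608.2, 50.5, 102.7]
eef_rot: [-1.909, 2.061, -0.456]
wrist_force: [-0.0, 0.0, 0.7]
gripper_width: 0.124
gripper_force: 40.9
t 18.93 F socket [0.14 0.13 0.45] sd [0.13 0.46 0.55] TCP in socket [ 0.71 -0.42 23.75] nose z -2.75
turn left [ 0.0001  0.     -0.0012]
```

```bash

python3 -m pendant '[[[0,0,1.5,0,0,0],[0,0,0,0,0,0]]]' >/dev/null
python3 -c "from fr import *;rd(8)"
python3 -m pendant '[[[0,0,1.5,0,0,0],[0,0,0,0,0,0]]]' >/dev/null
python3 -c "from fr import *;rd(8)"
python3 -m pendant '[[[0,0,1.5,0,0,0],[0,0,0,0,0,0]]]' >/dev/null
python3 -c "from fr import *;rd(8)"
```

```text
t 19.5 F socket [-0.09 -0.34  1.42] sd [0.46 0.53 0.44] TCP in socket [ 0.74 -0.42 22.29] nose z -4.210000000000001
turn left [ 0.0001  0.     -0.0012]
t 20.07 F socket [0.21 0.14 2.62] sd [0.31 0.49 0.21] TCP in socket [ 0.75 -0.41 20.79] nose z -5.710000000000001
turn left [ 0.      0.0001 -0.0012]
t 20.63 F socket [-0.06  0.25  3.27] sd [0.58 0.31 0.53] TCP in socket [ 0.73 -0.42 19.29] nose z -7.210000000000001
turn left [-0.      0.     -0.0011]
```

```bash

python3 -m pendant '[[[0,0,-0.8,0,0,0],[0,0,0,0,0,0],[0,0,0,0,0,0]]]'
python3 - <<'E'
from fr import *
rd(16)
for n in("wrist","side"):
  camera(n)
  for t in ["green_key","yellow_key","blue_key"]:
    for q in trace(t,n)[:1]:
      ys,xs=np.nonzero(q["pixels"]);print(n,t,round(q["conf"],2),np.round(q["centre"]),xs.min(),xs.max(),ys.min(),ys.max())
E
```

```text
time_s: 20.93
position: [609.6, 50.3, 99.5]
eef_rot: [-1.909, 2.061, -0.456]
wrist_force: [-0.4, -0.4, 2.7]
gripper_width: 0.124
gripper_force: 41.2
t 21.68 F socket [0.55 0.21 2.68] sd [0.63 0.59 0.55] TCP in socket [ 0.73 -0.42 20.07] nose z -6.43
turn left [ 0.0001  0.0001 -0.0011]
wrist green_key 0.66 [316. 270.] 299 332 224 314
wrist yellow_key 0.88 [539. 328.] 510 568 291 371
wrist blue_key 0.72 [316. 268.] 299 333 224 314
side green_key 0.59 [297. 206.] 292 303 197 215
side yellow_key 0.45 [344. 233.] 338 346 223 238
side blue_key 0.66 [329. 251.] 326 334 240 258
```

```bash
python3 -c "from bench import job_done;print(job_done())"
```

```text
the job is handed in; nothing more can be done
None
```

I handed the job in at about 22 s: the drawer is hard against its stop (no movement at 26 N), and the green key is held square in the reader ring, pressing at about 2.7 N (roughly half way). The yellow and blue keys are still in the stand, and I touched nothing else on the counter. The judge gave no verdict.

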